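Close the sprouting jar with its strainer and locking ring

ROBOT

A 6-joint arm with a two-finger parallel gripper is mounted at the origin on the work surface. World frame = base frame: x ahead of the robot, y to its left, z up, the work surface at z = 0. Lengths are in mm, angles in rad, forces in N, time in s.
With the tool pointing down it reaches from about 250 to 775 mm from the base axis. Payload 4 kg.
Tool frame: the origin (TCP) lies at the very end of the fingers, on their centre line; the grasp point (between the pads) lies behind it (manip.tcp_to_grasp is the z of the grasp point in the tool frame, in mm); z points along the fingers, y is the line along which they close (so a half turn about z gives the same grasp; the last joint's range is limited). The gripper opens to 94 mm and grips with 3 to 60 N. Pads are 16 mm wide; open, the fingers measure 119 mm over their backs; the gripper's body (75 mm by 177 mm) begins 78 mm behind the grasp point.
Start: joints at [1.051, 0.087, 1.371, -0, 1.684, -0.103], TCP at [222.672, 502.929, 205.506] pointing down, gripper open.
Joint ranges: [-3.1, 3.1], [-0.76, 2.03], [0.27, 2.55], [-1.08, 4.22], [0.17, 2.65], [-2.57, 2.57]. Speed limits (rad/s): [2.79, 2.79, 3.14, 3.14, 3.14, 3.14].

INTERFACE

Orientations are given as [roll, pitch, yaw] about the fixed x, y, z axes, in that order (R = Rz(yaw) Ry(pitch) Rx(roll)).
In Python, from workcell import manip, eyes, search_frame, landmark_of gives the robot as it stands.
- The arm moves only by the tool send_rows, never from a script. Its argument "moves" is a list that holds one entry, the list of rows, each a list of 6 numbers: the shift along the tool's x, y, z as a fraction of full scale, then the turn, a rotation vector about the tool's x, y, z as a fraction of full scale. In form: [[[dx, dy, dz, rx, ry, rz], ...]]. A call has 1 to 8 rows; each row is the pose to reach, as a shift and turn from the pose commanded when the call began, along the tool's axes at that moment; what a row does not reach only later rows make up. Full scale, the value 1, is 100 mm for a shift and 30 degrees for a turn. A row lasts 1/10 s, in which the tool goes at most 50 mm and 8.59 degrees, less where a joint would pass 70% of its speed; a pose out of reach is approached as far as the arm can. A call with a number of a shift or a turn outside -1 to 1 is refused whole. A call with a gripper value outside its range is refused whole. "claw" is the closure, from 0 (fully open) to 1 (shut), set as the call begins (left out, the last holds). The fingers move at their own pace and stop on an object; "newtons" is the grip in N (left out, the last holds). Time passes only in rows, so rows that repeat a pose let the fingers close. It gives the time, the measured TCP pose, the force, the opening and the grip force at its end, in the units of the state.
- manip.sense(): the state, without advancing time (a new reading comes with each control period).
- eyes.read_camera(name): name is "scene" or "top" or "wrist"; returns the picture (480x640x3 uint8, blue, green, red); there is no depth.
- eyes.get_calibration(name): a dict with "K" (3x3 intrinsics, pixels), "R" (3x3) and "t" (3): a world point X has camera coordinates R X + t; the wrist camera has in their place "mount" (4x4, takes a point from camera to tool coordinates, whose origin is the TCP and whose axes are the flange's). Camera axes: x right, y down, z forward; pixel columns grow to the right and rows downward; lengths in mm; the calibration is good to about 2 mm. A picture is of the moment at which its call begins: read the wrist's pose just before it. get_calibration takes no time and is no camera call.
- manip.job_done(): hands the job in; it is judged then, once.
Trained networks look in the newest picture that a camera, given by its name, has taken for a name from the list of things; names that differ only in an ending like _2 or _b are one class to them, and where a whole thing is asked for, a point or a joint stands for the part that bears it (a point fixed in the world has none). Each returns a list of dicts, best first, with "score" (0 to 1); they miss things now and then, are a little off and sometimes report something else, mostly with a low value. They report only what shows in the picture. A call takes as long as a camera call. They do not tell look-alikes from the thing itself.
- search_frame(name, camera): "location" ([column, row] in pixels, amid what is visible of it).
- landmark_of(name, camera): "location" ([column, row] in pixels: a listed point, or the origin of a listed thing).
The state is a dict: "clock": time; "joints": joint angles; "joint_vel": joint speeds; "tau": joint torques, N m; "eef_pos": TCP position; "ee_rot": TCP orientation; "wrist_force": force on the tool from outside, world axes, zero at the start; "torque": the same for the moment, N m; "width": finger opening in mm; "grip_force": force on a finger pad.
Only numpy, scipy, OpenCV 4.12 (cv2) and the standard library are available. Lean on these libraries where they do the work, as an engineer would, in place of code of your own. Each camera call takes 0.05 s, during which the arm holds its last target. There are 200 camera calls.

TASK

Close the steel sprouting jar: lay the pierced steel strainer disk, knob up, in the jar's mouth, then set the yellow locking ring down over the neck with its grip bar well across the line of the jar's two red ears, and turn it clockwise (seen from above) until the bar points at the ears. Let go, with the ring sitting fully down on the rim and the strainer lying flat under it; leave the plain white disk where it is.

Things in the scene. Friction and masses are not known exactly. Their poses are not given: they have to be found in the camera images.
- jar: Steel jar, 104 mm wide, fixed. Origin: centre of its wooden foot's underside (124 mm wide); z up. Rim 110 mm above origin; neck 60 mm outside, mouth 54 mm inside, ledge 6 mm below the rim. x axis = line through two red ears on its wall (to 67 mm from axis, 68-80 mm up) and, above them, two red lugs, 22 mm wide, on the neck (to 37 mm from axis, 3-7 mm below rim), each with a stop below.
- strainer: Pierced steel disk with dark holes, 46 mm diameter, 5 mm thick, lower edge bevelled, 60 g, lying flat on the board. Upright steel knob in its middle, 10 mm diameter, 5 to 19 mm above the origin (centre of the underside; z up). Has 4 mm play all round in the mouth; lying on the ledge, its origin is 104 mm above the jar's origin and its knob ends 13 mm above the rim.
- lock_ring: Yellow ring, 96 mm wide, 90 g, upright. Origin: centre of underside; z up. Skirt 0-14 mm, flange to 18 mm, open arch, grip bar along x: 84 mm long, 14 thick, 36-54 mm up. Lugs inside under bar ends. Drops on within 4 mm of centre if bar is over 40 deg off ears (best 70 deg counterclockwise), then rests 96 mm above jar origin. Turns freely; stops 5 deg past ears; closes only clockwise.
- plain_disk: Plain white plastic disk without holes, with a white knob; same shape and size as the strainer (46 mm diameter, 5 mm thick, knob to 19 mm), origin at the centre of its underside. A bystander to be left where it is.
There are look-alikes about, which are no part of the job. Several things have the shape of the strainer; the one meant has the colours described above.

How it is judged (in metres and radians):
On the way, in this order (a step that is already met when the one before it is completed fails the run):
1. the strainer lies flat in the jar's mouth, before the ring is on (horizontal distance between strainer and jar below 0.01 m and z of strainer in the frame of jar between 0.1 and 0.1075 m and angle between strainer's own z axis and vertical below 0.17 rad and horizontal distance between lock_ring and jar above 0.05 m), for 0.2 s.
2. the ring is down over the neck, its bar still more than 30 degrees off the line of the ears (horizontal distance between lock_ring and jar below 0.01 m and z of lock_ring in the frame of jar below 0.1 m and angle between the x axis of lock_ring and the x axis of jar, either way round above 0.52 rad), for 0.1 s.
At the end, for the whole second after the job is handed in: Strainer flat and knob up on the ledge (10 mm of the axis, 3.5 mm of its seat, 10 degrees); ring down on the rim (10 mm of the axis, 4 mm, 10 degrees), its bar within 15 degrees of the line of the ears; both released and at rest; plain white disk never over 30 mm from its start (horizontal distance between each of strainer, lock_ring and jar below 0.01 m and z of strainer in the frame of jar between 0.1 and 0.1075 m and angle between each of strainer, lock_ring's own z axis and vertical below 0.17 rad and z of lock_ring in the frame of jar between 0.092 and 0.1 m and angle between the x axis of lock_ring and the x axis of jar, either way round below 0.26 rad and linear speed of each of lock_ring, strainer below 0.02 m/s and angular speed of lock_ring below 0.1 rad/s); the robot touches nothing.
It fails at once if the plain white disk is moved more than 30 mm (distance of plain_disk from where it was at the start of the episode above 0.03 m).
It also fails if it takes over 56 s, if anything falls off the work surface, if the arm or the gripper's body presses on something with over 40 N, if the wrist force passes 120 N, or if a joint passes its speed limit or range.

## Working session

There is one attempt and no reset: what is moved stays moved. The work goes in short steps, Python scripts to look and compute and a tool call to move; the robot and the scene stay as the last step left them, time stands still between calls to the robot, and variables do not carry over. Pictures are saved under pics/ and viewed, at most 10 in all, crops included, and the job is handed in when it is done.

Besides the shell and the picture viewer there is one more tool, called in YAML: its name, and indented under it one key for each argument. send_rows: Moves the arm, as the interface text tells. Shift numbers are shares of 100 mm and turn numbers shares of 30 degrees, none past 1 either way. Its arguments: {"type":"object","properties":{"moves":{"type":"array"},"claw":{"type":"number"},"newtons":{"type":"number"}},"required":["moves"]}

```bash
mkdir -p pics; ls
cat > h.py <<'E'
import numpy as np, cv2
from scipy.spatial.transform import Rotation as Ro
from workcell import manip, eyes, search_frame, landmark_of
def cam(name, s=None):
    c=eyes.get_calibration(name); K=np.array(c["K"])
    if "mount" in c:
        s=s or manip.sense(); M=np.array(c["mount"])
        Rt=Ro.from_euler('xyz',s["ee_rot"]).as_matrix()
        Rcw=Rt@M[:3,:3]; p=Rt@M[:3,3]+np.array(s["eef_pos"])
        return K,Rcw.T,-Rcw.T@p
    return K,np.array(c["R"]),np.array(c["t"])
def ray(px,z,c):
    K,R,t=c
    d=R.T@np.linalg.inv(K)@np.array([px[0],px[1],1.]); o=-R.T@t
    return o+d*(z-o[2])/d[2]
def proj(X,c):
    K,R,t=c; q=K@(R@np.array(X,float)+t); return q[:2]/q[2]
E
python3 - <<'E'
from h import *
s=manip.sense(); print(s["clock"],s["eef_pos"],s["ee_rot"],s["width"],manip.tcp_to_grasp)
for n in("top","scene"):
    im=eyes.read_camera(n); cv2.imwrite(f"pics/{n}0.png",im); c=cam(n)
    for o,z in(("jar",0),("strainer",0),("lock_ring",0),("plain_disk",0)):
        for d in landmark_of(o,n)[:4]: print(n,o,round(d["score"],2),np.round(d["location"],1),np.round(ray(d["location"],z,c),1))
c=cam("wrist");print(c[0],eyes.get_calibration("wrist")["mount"])
E
```

```text
pics
0.0 [222.4025084  502.45236618 204.33460256] [-3.13947762e+00 -2.10752325e-04  2.72478997e+00] 94.17957649201036 -18.8
top jar 0.87 [330.8 202.2] [577.9 -25.9   0. ]
top strainer 0.79 [430.8 340.4] [ 295.2 -223.9    0. ]
top strainer 0.72 [474.2 338.8] [ 298.7 -309.4    0. ]
top strainer 0.6 [452.1 172.4] [ 641.9 -281.3    0. ]
top lock_ring 0.8 [442.4 252.2] [ 472. -254.    0.]
top plain_disk 0.93 [185.8 262.6] [450.3 273.4   0. ]
scene jar 0.88 [314.2 276.6] [539.6 -26.8   0. ]
scene strainer 0.79 [160.  311.6] [ 604.  -289.4    0. ]
scene lock_ring 0.71 [192.9 249.5] [ 435.2 -254.8    0. ]
scene plain_disk 0.53 [465.3 227. ] [415.4 288.7   0. ]
[[409.37794933   0.         323.93508442]
 [  0.         409.37794933 236.96777905]
 [  0.           0.           1.        ]] [[-4.17138175e-04 -9.59793844e-01 -2.80705546e-01  8.04199444e+01]
 [ 9.99999692e-01 -2.13803078e-04 -7.54994590e-04 -9.40006750e-01]
 [ 6.64623450e-04 -2.80705774e-01  9.59793637e-01 -1.78557488e+02]
 [ 0.00000000e+00  0.00000000e+00  0.00000000e+00  1.00000000e+00]]
```

View pics/top0.png

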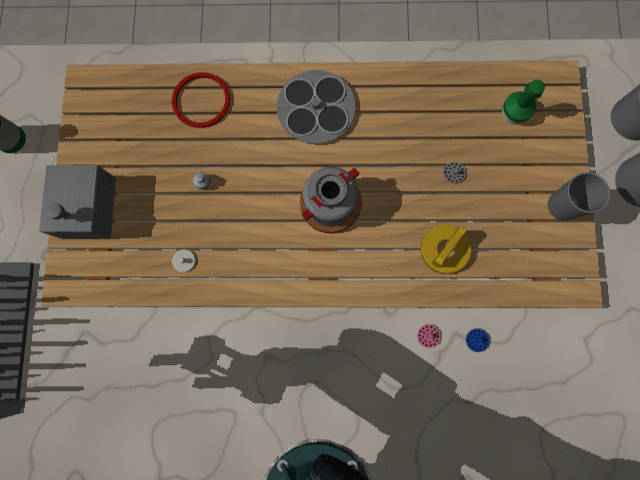

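View pics/scene0.png

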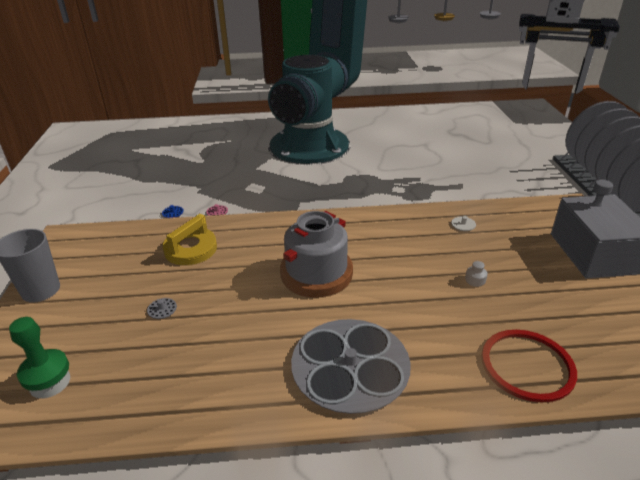

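Top view: three strainer-shaped candidates, pink (430,336), blue (478,340) and steel-grey with dark holes (455,172). The grey one fits the description, and the white plain disk is at (185,261). The ring is at (446,249), and the jar is at (331,200) with ears near (352,174) and (308,214). Next I triangulate and confirm with one crop.

Run:
```python
from h import *
from scipy.optimize import least_squares
ct,cs=cam("top"),cam("scene")
for n,a,b in(("jar",(330.8,202.2),(314.2,276.6)),("str",(452.1,172.4),(160,311.6)),("ring",(442.4,252.2),(192.9,249.5)),("plain",(185.8,262.6),(465.3,227))):
    r=least_squares(lambda X:np.r_[proj(X,ct)-a,proj(X,cs)-b],[500,0,0.]); print(n,np.round(r.x,1),np.round(r.fun,1))
im=cv2.imread("pics/top0.png")
a=cv2.resize(im[150:200,425:485],None,fx=6,fy=6,interpolation=cv2.INTER_CUBIC)
b=cv2.resize(im[160:235,295:368],None,fx=4,fy=4,interpolation=cv2.INTER_CUBIC)
g=cv2.resize(im[220:280,412:480],None,fx=5,fy=5,interpolation=cv2.INTER_CUBIC)
W=np.zeros((600,800,3),np.uint8)
for q,(y,x) in((a,(0,0)),(b,(300,0)),(g,(0,400))): W[y:y+q.shape[0],x:x+q.shape[1]]=q[:600-y,:800-x]
cv2.imwrite("pics/crop1.png",W)
hsv=cv2.cvtColor(im,cv2.COLOR_BGR2HSV)
red=(((hsv[...,0]<6)|(hsv[...,0]>174))&(hsv[...,1]>190)&(hsv[...,2]>80)).astype(np.uint8)
red[:150]=0;red[240:]=0
n,l,st,ce=cv2.connectedComponentsWithStats(red)
for i in range(1,n):
    if st[i,4]>5: print(st[i],ce[i],ray(ce[i],22+74,ct),ray(ce[i],22+105,ct))
```

```text
jar [571.  -27.5  26.4] [ 0.8  0.   0.6 -0. ]
str [ 633.5 -277.3   26.9] [ 1.5 -0.2  1.2  0.2]
ring [ 468.2 -247.7   24.4] [-0.3  0.  -0.3 -0. ]
plain [448.4 270.7  22.8] [-2.1 -0.5 -2.   0.5]
[349 169  10   8  45] [353.22222222 172.13333333] [611.895258  -68.7644886  96.       ] [601.73888722 -67.26445656 127.        ]
[339 173  10   9  31] [343.96774194 176.93548387] [602.44271046 -51.07943433  96.        ] [592.62244459 -50.20823104 127.        ]
[312 196  10  11  38] [316.65789474 200.89473684] [555.55825509   0.74489274  96.        ] [ 5.47405063e+02 -2.26625277e-01  1.27000000e+02]
[302 210  10  10  59] [306.18644068 214.        ] [530.19734034  20.34262812  96.        ] [522.94590827  18.67427202 127.        ]
```

View pics/crop1.png

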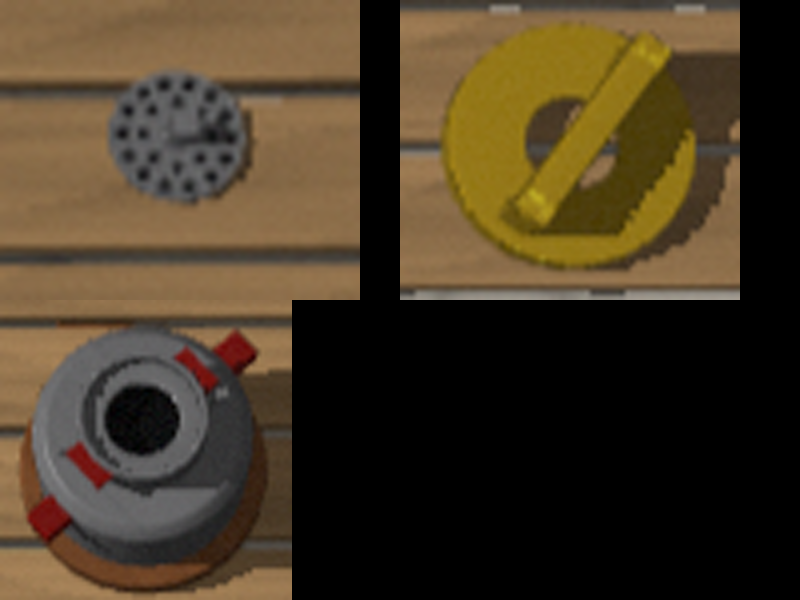

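The crop shows a grey steel pierced disk with dark holes and a knob, so (452,172) is the strainer. The board is at z≈25 and the ears' line lies at about -47°. The ring's bar is at about -36°. Moving over the strainer.

send_rows:
  moves:
    - [[-0.98,-0.78,0,0,0,0],[-0.98,-0.78,0,0,0,0],[-0.98,-0.78,0,0,0,0]]
  claw: 0

```text
clock: 0.8
eef_pos: [281.7, 389.6, 205.6]
ee_rot: [-3.141, 0.001, 2.723]
wrist_force: [0.4, 0.2, -0.1]
width: 93.8
grip_force: 0.0
```

send_rows:
  moves:
    - [[-0.98,-0.78,0,0,0,0],[-0.98,-0.78,0,0,0,0],[-0.98,-0.78,0,0,0,0]]

```text
clock: 1.1
eef_pos: [339.8, 278.2, 205.8]
ee_rot: [-3.142, 0.001, 2.722]
wrist_force: [0.4, 1.0, 0.3]
width: 93.9
grip_force: 0.0
```

send_rows:
  moves:
    - [[-0.98,-0.78,0,0,0,0],[-0.98,-0.78,0,0,0,0],[-0.98,-0.78,0,0,0,0]]

```text
clock: 1.4
eef_pos: [397.9, 167.0, 205.7]
ee_rot: [-3.141, 0.001, 2.722]
wrist_force: [-1.1, 0.4, -0.1]
width: 93.9
grip_force: 0.0
```

send_rows:
  moves:
    - [[-0.98,-0.78,0,0,0,0],[-0.98,-0.78,0,0,0,0],[-0.98,-0.78,0,0,0,0]]

```text
clock: 1.7
eef_pos: [455.9, 55.8, 205.6]
ee_rot: [-3.141, 0.001, 2.722]
wrist_force: [-0.1, -0.3, 0.1]
width: 94.3
grip_force: 0.0
```

send_rows:
  moves:
    - [[-0.98,-0.78,0,0,0,0],[-0.98,-0.78,0,0,0,0],[-0.98,-0.78,0,0,0,0]]

```text
clock: 2.0
eef_pos: [513.9, -55.5, 205.2]
ee_rot: [-3.141, 0.001, 2.722]
wrist_force: [0.9, 0.9, -0.1]
width: 93.9
grip_force: 0.0
```

send_rows:
  moves:
    - [[-0.98,-0.78,0,0,0,0],[-0.98,-0.78,0,0,0,0],[-0.98,-0.78,0,0,0,0]]

```text
clock: 2.3
eef_pos: [571.8, -166.6, 204.7]
ee_rot: [-3.141, 0.0, 2.722]
wrist_force: [0.3, 0.8, -0.4]
width: 94.0
grip_force: 0.0
```

send_rows:
  moves:
    - [[-0.98,-0.78,0.4,0,0,0],[-0.98,-0.78,0.4,0,0,0],[-0.98,-0.78,0.4,0,0,0],[-0.98,-0.78,0.4,0,0,0],[-0.98,-0.78,0.4,0,0,0],[-0.98,-0.78,0.4,0,0,0]]

```text
clock: 2.9
eef_pos: [629.0, -273.0, 166.6]
ee_rot: [3.141, 0.001, 2.726]
wrist_force: [-0.3, -0.8, -0.3]
width: 94.0
grip_force: 0.0
```

Run:
```python
from h import *
s=manip.sense(); im=eyes.read_camera("wrist"); cv2.imwrite("pics/w1.png",im); c=cam("wrist",s)
print(s["eef_pos"],s["ee_rot"])
for o in("strainer","lock_ring"):
  for d in landmark_of(o,"wrist"): print(o,d["score"],d["location"],ray(d["location"],25,c))
  for d in search_frame(o,"wrist"): print(o,"sf",d["score"],d["location"],ray(d["location"],30,c))
```

```text
[ 629.00779185 -273.03403049  166.58564264] [3.14113456e+00 1.09859742e-03 2.72576980e+00]
strainer 0.6 [319.0, 223.5] [ 628.8086667  -278.52935611   25.        ]
strainer sf 0.86 [319.3, 226.7] [ 630.15165885 -278.80248283   30.        ]
lock_ring 0.89 [264.9, 12.6] [ 473.91496418 -251.00449124   25.        ]
lock_ring sf 0.81 [259.4, 35.4] [ 486.50422958 -260.71239664   30.        ]
```

View pics/w1.png

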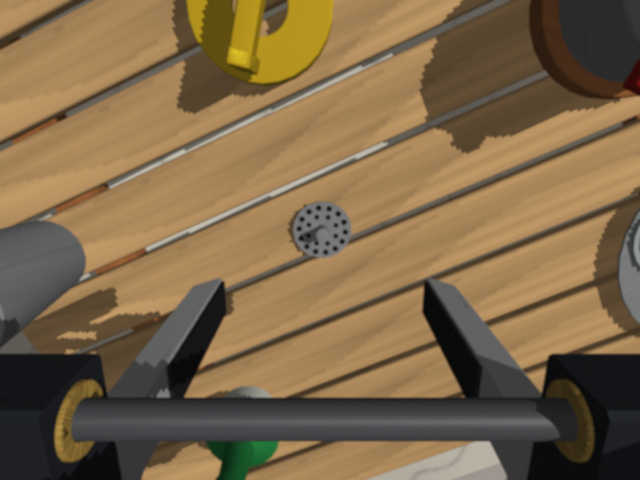

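The wrist view shows the grey pierced disk at (321,229), clear between the open fingers. The green tool at (240,420) is close to the fingers' view but off to one side. I refine its centre by segmenting low-saturation pixels.

Run:
```python
from h import *
s=manip.sense(); c=cam("wrist",s); im=cv2.imread("pics/w1.png")
hsv=cv2.cvtColor(im,cv2.COLOR_BGR2HSV); m=np.zeros(im.shape[:2],np.uint8)
m[185:275,275:370]=(hsv[185:275,275:370,1]<60)*255
m=cv2.morphologyEx(m,cv2.MORPH_OPEN,np.ones((5,5))); 
cs=max(cv2.findContours(m,cv2.RETR_EXTERNAL,cv2.CHAIN_APPROX_NONE)[0],key=cv2.contourArea)
e=cv2.fitEllipse(cv2.convexHull(cs)); print(e)
X=ray(e[0],29,c); print(X, ray((321.5,234.5),44,c))
Rt=Ro.from_euler('xyz',s["ee_rot"]).as_matrix()
for z in(24.,25.,26.): print(z,e[1][0]*(-(c[1].T@c[2])[2]-z)/409)
print("tool delta",Rt.T@(np.r_[X[:2],25+8]-s["eef_pos"]))
for n,p in(("top",(430,340)),):pass
im=cv2.imread("pics/top0.png");print(proj([X[0],X[1],25],cam("top")),proj([X[0],X[1],25],cam("scene")))
```

```text
((321.6016845703125, 229.54603576660156), (56.472904205322266, 58.91177749633789), 90.51351928710938)
[ 633.43178987 -278.41481693   29.        ] [ 633.26509229 -278.32543582   44.        ]
24.0 44.34886530905047
25.0 44.210789748646256
26.0 44.072714188242045
tool delta [ -5.91005125  -3.05705803 133.78699142]
[453.89793758 172.51957001] [160.72835654 312.62370238]
```

send_rows:
  moves:
    - [[-0.06,-0.03,0.5,0,0,0],[-0.06,-0.03,0.9,0,0,0],[-0.06,-0.03,1.0,0,0,0],[-0.06,-0.03,1.0,0,0,0],[-0.06,-0.03,1.0,0,0,0]]
  claw: 0.5

```text
clock: 3.65
eef_pos: [634.4, -279.6, 68.1]
ee_rot: [-3.141, 0.004, 2.725]
wrist_force: [0.7, -1.1, 1.3]
width: 57.8
grip_force: 0.0
```

send_rows:
  moves:
    - [[0,0,0.1,0,0,0],[0,0,0.2,0,0,0],[0,0,0.3,0,0,0],[0,0,0.34,0,0,0],[0,0,0.34,0,0,0],[0,0,0.34,0,0,0]]

```text
clock: 4.25
eef_pos: [634.0, -278.4, 32.3]
ee_rot: [3.14, 0.001, 2.725]
wrist_force: [-0.4, 3.0, 4.0]
width: 47.1
grip_force: 2.6
```

send_rows:
  moves:
    - [[0,0,0,0,0,0],[0,0,0,0,0,0],[0,0,0,0,0,0],[0,0,0,0,0,0],[0,0,0,0,0,0],[0,0,0,0,0,0],[0,0,0,0,0,0]]
  claw: 1
  newtons: 15

```text
clock: 4.95
eef_pos: [633.6, -279.4, 32.2]
ee_rot: [3.141, 0.001, 2.725]
wrist_force: [1.0, 2.9, 5.9]
width: 28.4
grip_force: 14.2
```

send_rows:
  moves:
    - [[0,0,-0.3,0,0,0],[0,0,-0.6,0,0,0],[0,0,-1,0,0,0],[0,0,-1,0,0,0],[0,0,-1,0,0,0]]

```text
clock: 5.45
eef_pos: [632.9, -280.2, 131.5]
ee_rot: [-3.14, 0.001, 2.724]
wrist_force: [0.2, 1.0, -1.7]
width: 28.4
grip_force: 14.5
```

Run:
```python
from h import *
s=manip.sense(); im=eyes.read_camera("wrist"); a=cv2.resize(im[120:480,120:520],None,fx=1.5,fy=1.5); cv2.imwrite("pics/w2.png",a)
print(s["width"],s["grip_force"],s["eef_pos"])
```

```text
28.38777732775762 14.541159986656567 [ 632.9336213  -280.21015458  131.46300179]
```

View pics/w2.png

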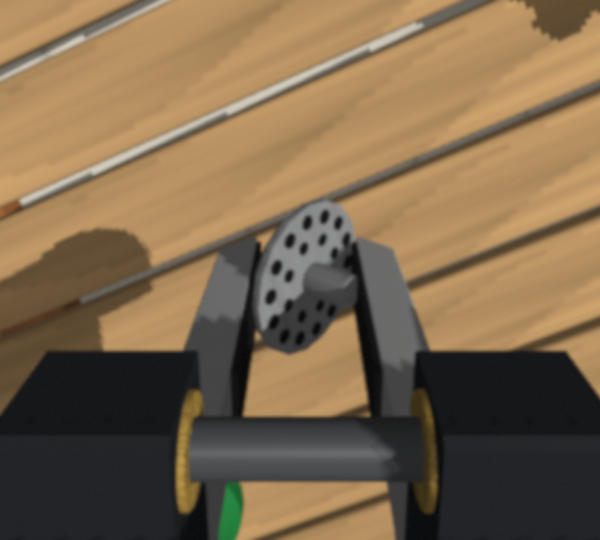

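The picture shows the disk gripped by its rim and knob end, tilted between the fingers. The tips were too low, so the board is higher than I assumed. I lower it again and release it slowly so it falls knob up.

send_rows:
  moves:
    - [[0,0,0.4,0,0,0],[0,0,0.7,0,0,0],[0,0,0.9,0,0,0],[0,0,0.97,0,0,0],[0,0,0.97,0,0,0],[0,0,0.97,0,0,0]]

```text
clock: 6.1
eef_pos: [631.8, -278.8, 31.9]
ee_rot: [-3.141, -0.004, 2.725]
wrist_force: [0.5, -0.8, -0.7]
width: 27.8
grip_force: 14.9
```

send_rows:
  moves:
    - [[0,0,0,0,0,0],[0,0,0,0,0,0],[0,0,0,0,0,0]]
  claw: 0.62

```text
clock: 6.4
eef_pos: [633.0, -279.3, 34.2]
ee_rot: [-3.141, -0.0, 2.725]
wrist_force: [-0.4, 0.3, -0.4]
width: 35.8
grip_force: 0.1
```

send_rows:
  moves:
    - [[0,0,-0.02,0,0,0],[0,0,-0.02,0,0,0],[0,0,-0.02,0,0,0],[0,0,-0.02,0,0,0],[0,0,-0.02,0,0,0],[0,0,-0.02,0,0,0]]
  claw: 0.2

```text
clock: 7.0
eef_pos: [633.2, -279.1, 36.5]
ee_rot: [3.141, 0.0, 2.725]
wrist_force: [0.8, 0.9, 0.3]
width: 75.0
grip_force: 0.0
```

send_rows:
  moves:
    - [[0,0,-0.3,0,0,0],[0,0,-0.6,0,0,0],[0,0,-1,0,0,0],[0,0,-1,0,0,0],[0,0,-1,0,0,0]]

```text
clock: 7.5
eef_pos: [633.9, -279.6, 138.2]
ee_rot: [-3.141, 0.004, 2.725]
wrist_force: [0.3, 0.7, 0.2]
width: 75.0
grip_force: 0.0
```

```bash
cat >> h.py <<'E'
def disk(z=31, save=None):
    s=manip.sense(); im=eyes.read_camera("wrist"); c=cam("wrist",s)
    if save: cv2.imwrite(save,im)
    L=landmark_of("strainer","wrist"); print([(d["score"],d["location"]) for d in L])
    if not L: return
    u,v=map(int,L[0]["location"]); x0,y0=max(u-55,0),max(v-50,0)
    hsv=cv2.cvtColor(im,cv2.COLOR_BGR2HSV); m=np.zeros(im.shape[:2],np.uint8)
    m[y0:v+55,x0:u+55]=(hsv[y0:v+55,x0:u+55,1]<60)*255
    m=cv2.morphologyEx(m,cv2.MORPH_OPEN,np.ones((5,5)))
    cs=max(cv2.findContours(m,cv2.RETR_EXTERNAL,cv2.CHAIN_APPROX_NONE)[0],key=cv2.contourArea)
    e=cv2.fitEllipse(cv2.convexHull(cs)); X=ray(e[0],z,c); h=(c[1]@X+c[2])[2]
    Rt=Ro.from_euler('xyz',s["ee_rot"]).as_matrix()
    print(e,"size mm",np.array(e[1])*h/409.4,"X",X,"tcp",s["eef_pos"],"tool d",Rt.T@(X-s["eef_pos"]))
E
python3 -c "
from h import *
disk(31,'pics/w3.png')
im=cv2.imread('pics/w3.png');cv2.imwrite('pics/w3c.png',im)"
```

```text
[(0.89, [311.3, 224.6])]
((310.9665832519531, 228.56881713867188), (63.165748596191406, 64.47443389892578), 120.96198272705078) size mm [45.66611349 46.61223655] X [ 627.12443032 -288.09876305   31.        ] tcp [ 633.94524232 -279.57623124  138.22751869] tool d [  3.16899708 -10.53845161 107.21845123]
```

View pics/w3.png

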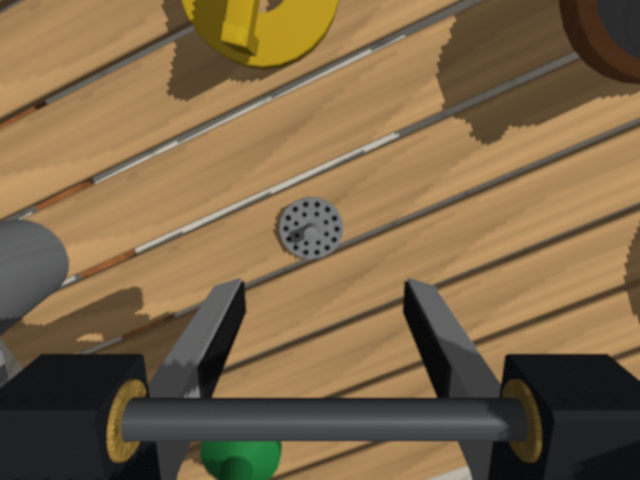

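The disk is flat again, knob up, at (311,229). This time I grip higher, with the tips at z≈36.

send_rows:
  moves:
    - [[0.03,-0.1,0.3,0,0,0],[0.03,-0.1,0.6,0,0,0],[0.03,-0.1,0.8,0,0,0],[0.03,-0.1,0.9,0,0,0],[0.03,-0.1,1.0,0,0,0],[0.03,-0.1,1.0,0,0,0],[0.03,-0.1,1.0,0,0,0]]

```text
clock: 8.3
eef_pos: [626.8, -287.3, 37.1]
ee_rot: [-3.142, 0.001, 2.725]
wrist_force: [-0.0, -0.0, -0.6]
width: 75.5
grip_force: 0.0
```

send_rows:
  moves:
    - [[0,0,0.01,0,0,0],[0,0,0.01,0,0,0],[0,0,0.01,0,0,0],[0,0,0.01,0,0,0],[0,0,0.01,0,0,0],[0,0,0.01,0,0,0],[0,0,0.01,0,0,0],[0,0,0.01,0,0,0]]
  claw: 1

```text
clock: 9.1
eef_pos: [626.4, -287.1, 35.4]
ee_rot: [3.141, -0.0, 2.725]
wrist_force: [0.3, 0.4, -0.3]
width: 14.8
grip_force: 0.0
```

send_rows:
  moves:
    - [[0,0,0,0,0,0],[0,0,0,0,0,0],[0,0,0,0,0,0]]

```text
clock: 9.4
eef_pos: [626.4, -287.1, 35.4]
ee_rot: [3.141, -0.0, 2.725]
wrist_force: [-0.4, 0.1, 0.3]
width: 9.6
grip_force: 15.0
```

Knob gripped (width 9.6). I lift and move toward the jar, stopping short so the wrist camera sees the mouth.

send_rows:
  moves:
    - [[0,0,-0.4,0,0,0],[0,0,-0.8,0,0,0],[0,0,-1,0,0,0],[0.3,0.6,-1,0,0,0],[0.3,0.7,-1,0,0,0]]

```text
clock: 9.9
eef_pos: [627.4, -209.2, 137.1]
ee_rot: [3.14, 0.002, 2.725]
wrist_force: [-0.6, 0.6, -0.6]
width: 8.8
grip_force: 15.0
```

send_rows:
  moves:
    - [[0.3,0.4,-0.6,0,0,0],[0.3,0.7,-0.6,0,0,0],[0.3,0.7,-0.6,0,0,0]]

```text
clock: 10.2
eef_pos: [630.7, -130.0, 201.0]
ee_rot: [3.138, 0.008, 2.731]
wrist_force: [0.2, -1.5, -0.3]
width: 9.1
grip_force: 15.0
```

send_rows:
  moves:
    - [[0.3,0.4,0,0,0,0],[0.37,0.77,0,0,0,0],[0.37,0.77,0,0,0,0],[0.37,0.77,0,0,0,0],[0.37,0.77,0,0,0,0]]

```text
clock: 10.7
eef_pos: [625.4, -50.7, 194.9]
ee_rot: [-3.141, -0.001, 2.724]
wrist_force: [0.2, 0.0, -0.3]
width: 9.3
grip_force: 15.0
```

Run:
```python
from h import *
s=manip.sense(); im=eyes.read_camera("wrist"); cv2.imwrite("pics/w4.png",im); c=cam("wrist",s)
print(s["eef_pos"],s["ee_rot"],s["width"])
for d in landmark_of("jar","wrist"): print(d["score"],d["location"],ray(d["location"],26,c))
for h in (25,28):
  hsv=cv2.cvtColor(im,cv2.COLOR_BGR2HSV)
  red=(((hsv[...,0]<6)|(hsv[...,0]>174))&(hsv[...,1]>190)&(hsv[...,2]>60)).astype(np.uint8)
  n,l,st,ce=cv2.connectedComponentsWithStats(red)
  for i in range(1,n):
    if st[i,4]>30: print(st[i],ce[i],ray(ce[i],h+80,c)[:2],ray(ce[i],h+107,c)[:2])
```

```text
[625.37165042 -50.73919379 194.92363105] [-3.14067568e+00 -5.55398915e-04  2.72362251e+00] 9.344038036949042
0.7 [323.8, 142.1] [569.26834925 -27.400011    26.        ]
[349  40  30  32 587] [363.80238501  55.09540034] [528.17960163  17.51605444] [530.53982643  13.86005547]
[329  83  39  26 425] [348.27764706  94.86823529] [5.45308730e+02 3.99606741e-02] [545.94664188  -1.85883874]
[284 193  36  22 323] [300.99071207 203.95665635] [595.8971621  -55.74621967] [591.44847016 -52.03578781]
[277 218  26  25 406] [289.01724138 229.83497537] [608.84115    -70.72002802] [603.09095613 -65.5039983 ]
[349  40  30  32 587] [363.80238501  55.09540034] [528.44184883  17.10983233] [530.80207363  13.45383336]
[329  83  39  26 425] [348.27764706  94.86823529] [ 5.45379609e+02 -1.71017038e-01] [546.01752101  -2.06981645]
[284 193  36  22 323] [300.99071207 203.95665635] [595.40286299 -55.33394946] [590.95417105 -51.6235176 ]
[277 218  26  25 406] [289.01724138 229.83497537] [608.20223957 -70.14046916] [602.4520457  -64.92443944]
```

View pics/w4.png

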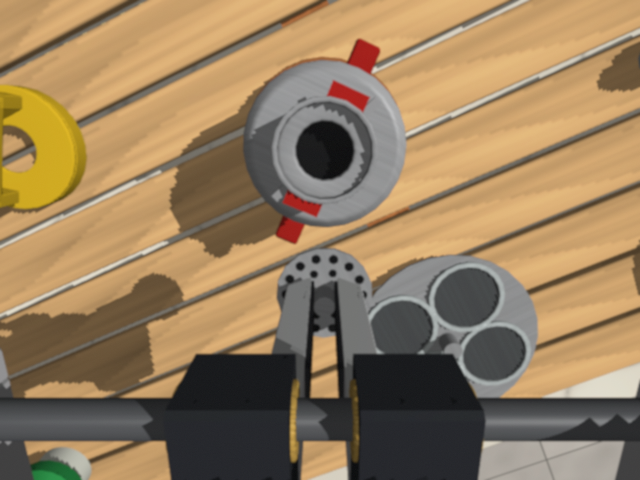

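The jar centre is (568.5,-26.8), consistent across the ears, the lugs and the network, with the ears' line at -47.5°. The strainer hangs level in the fingers, about 1.5 mm off along tool x. The seat TCP height is 35.4+104=139.4.

send_rows:
  moves:
    - [[0.4,-0.01,0,0,0,0],[0.63,-0.01,0,0,0,0],[0.63,-0.01,0,0,0,0],[0.63,-0.01,0.2,0,0,0],[0.63,-0.01,0.3,0,0,0],[0.63,-0.01,0.4,0,0,0],[0.63,-0.01,0.4,0,0,0],[0.63,-0.01,0.4,0,0,0]]

```text
clock: 11.6
eef_pos: [567.8, -25.2, 155.3]
ee_rot: [-3.142, -0.0, 2.724]
wrist_force: [0.3, -0.3, -1.4]
width: 9.4
grip_force: 15.0
```

send_rows:
  moves:
    - [[0,-0.01,0.04,0,0,0],[0,-0.01,0.08,0,0,0],[0,-0.01,0.12,0,0,0],[0,-0.01,0.15,0,0,0],[0,-0.01,0.155,0,0,0],[0,-0.01,0.155,0,0,0]]

```text
clock: 12.2
eef_pos: [567.0, -25.7, 139.8]
ee_rot: [3.142, -0.0, 2.725]
wrist_force: [1.0, 0.2, -0.6]
width: 9.5
grip_force: 15.0
```

No contact force on the way down. I release and lift.

send_rows:
  moves:
    - [[0,0,0,0,0,0],[0,0,0,0,0,0],[0,0,0,0,0,0],[0,0,0,0,0,0]]
  claw: 0.75

```text
clock: 12.6
eef_pos: [567.2, -25.8, 140.2]
ee_rot: [3.141, 0.0, 2.725]
wrist_force: [0.8, 0.1, 0.2]
width: 23.3
grip_force: 0.0
```

send_rows:
  moves:
    - [[0,0,-0.2,0,0,0],[0,0,-0.5,0,0,0],[0,0,-0.8,0,0,0],[-0.3,0,-0.8,0,0,0],[-0.6,0,-0.8,0,0,0],[-0.6,0,-0.8,0,0,0],[-0.6,0,-0.8,0,0,0]]
  claw: 0

```text
clock: 13.3
eef_pos: [621.8, -50.1, 219.1]
ee_rot: [-3.141, -0.002, 2.724]
wrist_force: [-0.1, 0.6, 0.3]
width: 76.3
grip_force: 0.0
```

Run:
```python
from h import *
s=manip.sense(); im=eyes.read_camera("wrist"); cv2.imwrite("pics/w5.png",cv2.resize(im[0:300,150:550],None,fx=1.75,fy=1.75)); c=cam("wrist",s)
print(s["eef_pos"],s["clock"])
for d in landmark_of("strainer","wrist"): print(d["score"],d["location"],ray(d["location"],26+104,c))
for d in landmark_of("lock_ring","wrist"): print("ring",d["score"],d["location"],ray(d["location"],26,c))
```

```text
[621.75358496 -50.10876537 219.08937441] 13.3
0.63 [323.5, 150.6] [566.27695274 -27.08527313 130.        ]
ring 0.59 [50.0, 151.3] [ 474.93342364 -253.70120108   26.        ]
```

View pics/w5.png

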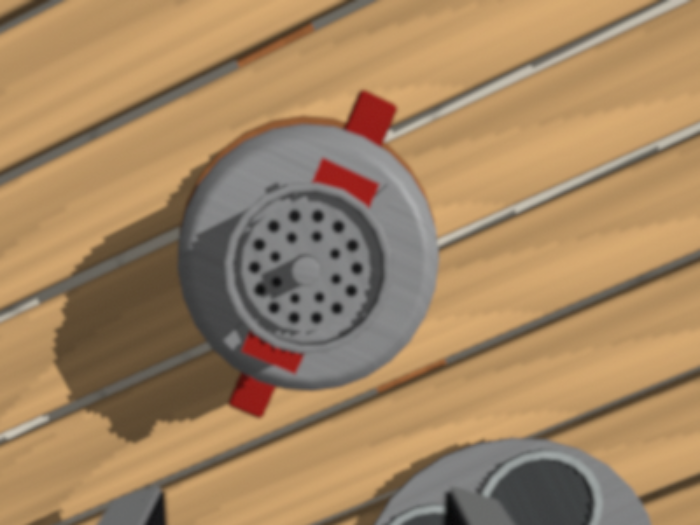

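The strainer lies flat in the mouth, centred, with the knob up. Next is the ring.

send_rows:
  moves:
    - [[0.1,-0.4,0,0,0,0],[0.2,-0.82,0,0,0,0],[0.2,-0.82,0,0,0,0]]

```text
clock: 13.75
eef_pos: [567.7, -119.7, 221.0]
ee_rot: [-3.14, 0.001, 2.72]
wrist_force: [-0.3, 0.9, -0.2]
width: 94.3
grip_force: 0.0
```

send_rows:
  moves:
    - [[0.1,-0.4,0,0,0,0],[0.2,-0.82,0,0,0,0],[0.2,-0.82,0,0,0,0]]

```text
clock: 14.05
eef_pos: [516.8, -186.3, 220.8]
ee_rot: [-3.14, 0.001, 2.72]
wrist_force: [-0.5, 0.0, 0.1]
width: 94.2
grip_force: 0.0
```

send_rows:
  moves:
    - [[0.1,-0.4,0,0,0,0],[0.2,-0.82,0,0,0,0],[0.2,-0.82,0,0,0,0],[0.2,-0.82,0,0,0,0],[0.2,-0.82,0,0,0,0],[0.2,-0.82,0,0,0,0]]

```text
clock: 14.65
eef_pos: [468.4, -249.4, 220.0]
ee_rot: [3.141, 0.0, 2.727]
wrist_force: [-0.4, 0.4, 1.1]
width: 93.9
grip_force: 0.0
```

Run:
```python
from h import *
s=manip.sense(); im=eyes.read_camera("wrist"); cv2.imwrite("pics/w6.png",im); c=cam("wrist",s)
print(s["eef_pos"],s["ee_rot"],s["width"],s["clock"])
for d in landmark_of("lock_ring","wrist"): print("ring",d["score"],d["location"],ray(d["location"],26,c))
```

```text
[ 468.44337608 -249.35196924  220.00101515] [3.14094783e+00 2.16904326e-04 2.72704796e+00] 93.9029357973257 14.65
ring 0.75 [328.5, 218.5] [ 479.39853479 -250.71202602   26.        ]
```

View pics/w6.png

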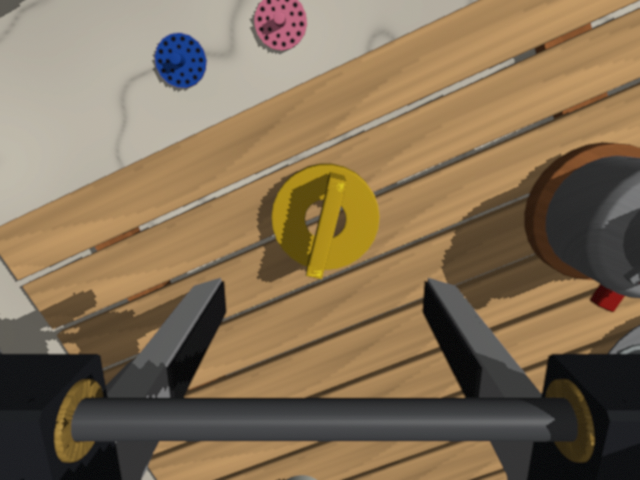

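Ring at (326,217), with its bar running from (338,176) to (316,275). I compute the grasp.

Run:
```python
from h import *
s=manip.sense(); c=cam("wrist",s); im=cv2.imread("pics/w6.png")
hsv=cv2.cvtColor(im,cv2.COLOR_BGR2HSV); m=cv2.inRange(hsv,(22,150,40),(35,255,255))
m[:140]=0;m[300:]=0
cs=max(cv2.findContours(m,cv2.RETR_EXTERNAL,cv2.CHAIN_APPROX_NONE)[0],key=cv2.contourArea)
e=cv2.fitEllipse(cv2.convexHull(cs)); X=ray(e[0],42,c); print(e,X,np.array(e[1])*(c[1]@X+c[2])[2]/409.4)
a,b=ray((338,176),80,c),ray((316,275),80,c); print(a,b,np.linalg.norm(a-b),(a+b)/2,np.degrees(np.arctan2(*(b-a)[1::-1])))
v=hsv[165:290,270:385,2]; mm=(v>np.percentile(v[m[165:290,270:385]>0],80))&(m[165:290,270:385]>0)
n,l,st,ce=cv2.connectedComponentsWithStats(mm.astype(np.uint8))
i=1+np.argmax(st[1:,4]);print(st[i],ce[i]+[270,165]); ys,xs=np.nonzero(l==i); q=cv2.fitLine(np.c_[xs,ys].astype(np.float32),cv2.DIST_L2,0,.01,.01).ravel(); print(q)
Rt=Ro.from_euler('xyz',s["ee_rot"]).as_matrix()
print("yaw",np.degrees(s["ee_rot"][2]),"tool d",Rt.T@(np.r_[X[:2],57]-s["eef_pos"]),Rt.T@(np.r_[((a+b)/2)[:2],57]-s["eef_pos"]))
```

```text
((324.2725524902344, 218.9817352294922), (105.70868682861328, 113.61473083496094), 15.569754600524902) [ 474.36186069 -253.23458836   42.        ] [ 94.67026254 101.75073326]
[ 438.70006216 -225.89639579   80.        ] [ 506.97230308 -275.15454518   80.        ] 84.18707835986851 [ 472.83618262 -250.52547048   80.        ] -35.810298113007164
[ 31   2  78  65 646] [352.30185759 187.36996904]
[ 0.8173101  0.5761981 82.30186   22.369968 ]
yaw 156.23418355709353 tool d [ -7.0366846   -0.9084269  162.87184888] [ -4.5486109    0.95611104 162.87272153]
```

send_rows:
  moves:
    - [[-0.05,0,0.2,0,0,0.2],[-0.05,0,0.5,0,0,0.4],[-0.05,0,0.8,0,0,0.4],[-0.05,0,1.0,0,0,0.4],[-0.05,0,1.0,0,0,0.4],[-0.05,0,1.0,0,0,0.4]]
  claw: 0.4

```text
clock: 15.35
eef_pos: [472.5, -252.4, 120.2]
ee_rot: [3.141, -0.0, 2.516]
wrist_force: [-0.1, 0.7, 1.0]
width: 56.4
grip_force: 0.0
```

send_rows:
  moves:
    - [[0,0,0.2,0,0,0],[0,0,0.4,0,0,0],[0,0,0.55,0,0,0],[0,0,0.63,0,0,0],[0,0,0.63,0,0,0],[0,0,0.63,0,0,0]]

```text
clock: 15.95
eef_pos: [473.0, -253.2, 58.5]
ee_rot: [3.141, 0.002, 2.515]
wrist_force: [0.4, -0.5, -0.1]
width: 56.2
grip_force: 0.0
```

send_rows:
  moves:
    - [[0,0,0,0,0,0],[0,0,0,0,0,0],[0,0,0,0,0,0],[0,0,0,0,0,0],[0,0,0,0,0,0],[0,0,0,0,0,0],[0,0,0,0,0,0],[0,0,0,0,0,0]]
  claw: 1
  newtons: 35

```text
clock: 16.75
eef_pos: [472.2, -252.6, 57.0]
ee_rot: [3.141, 0.0, 2.515]
wrist_force: [-0.2, 0.0, 1.7]
width: 13.8
grip_force: 35.0
```

Bar gripped (13.8 mm). I lift, carry it to the jar and turn it to 70° counterclockwise of the ears.

send_rows:
  moves:
    - [[0,0,-0.3,0,0,0],[0,0,-0.7,0,0,0],[0,0,-1,0,0,0],[0,0,-1,0,0,0]]

```text
clock: 17.15
eef_pos: [474.5, -254.5, 162.4]
ee_rot: [3.141, 0.01, 2.515]
wrist_force: [0.1, -1.1, -0.6]
width: 13.4
grip_force: 35.0
```

send_rows:
  moves:
    - [[0,0.2,-0.4,0,0,0],[0.18,0.5,-0.6,0,0,0],[0.18,0.8,-0.6,0,0,0],[0.18,0.8,-0.6,0,0,0]]

```text
clock: 17.55
eef_pos: [505.4, -174.8, 216.1]
ee_rot: [3.14, -0.001, 2.519]
wrist_force: [0.9, -0.8, -1.4]
width: 13.7
grip_force: 35.0
```

send_rows:
  moves:
    - [[0.1,0.4,0,0,0,0],[0.18,0.8,0,0,0,0],[0.18,0.8,0,0,0,0]]

```text
clock: 17.85
eef_pos: [536.9, -98.8, 214.5]
ee_rot: [3.141, -0.004, 2.52]
wrist_force: [-0.1, -0.8, -1.2]
width: 13.7
grip_force: 35.0
```

send_rows:
  moves:
    - [[0.1,0.4,0,0,0,0],[0.18,0.8,0,0,0,0],[0.18,0.8,0,0,0,0],[0.18,0.8,0,0,0,0]]

```text
clock: 18.25
eef_pos: [568.3, -27.3, 215.2]
ee_rot: [-3.139, -0.002, 2.516]
wrist_force: [-0.1, -1.0, -0.2]
width: 13.5
grip_force: 35.0
```

send_rows:
  moves:
    - [[0,0,0,0,0,-0.25],[0,0,0,0,0,-0.5],[0,0,0,0,0,-0.75],[0,0,0,0,0,-0.97],[0,0,0,0,0,-0.97]]

```text
clock: 18.75
eef_pos: [568.2, -28.8, 216.3]
ee_rot: [-3.141, -0.001, 3.02]
wrist_force: [0.4, 0.6, -1.0]
width: 13.6
grip_force: 35.0
```

send_rows:
  moves:
    - [[0,0,0,0,0,-0.25],[0,0,0,0,0,-0.5],[0,0,0,0,0,-0.75],[0,0,0,0,0,-0.97],[0,0,0,0,0,-0.97],[0,0,0,0,0,-0.97],[0,0,0,0,0,-0.97]]

```text
clock: 19.45
eef_pos: [568.8, -27.2, 216.8]
ee_rot: [3.142, -0.0, -2.755]
wrist_force: [0.5, -0.2, -1.0]
width: 13.9
grip_force: 35.0
```

Run:
```python
from h import *
s=manip.sense(); Rt=Ro.from_euler('xyz',s["ee_rot"]).as_matrix()
print(s["clock"],s["eef_pos"],np.degrees(s["ee_rot"]),s["width"],s["joints"]); print(Rt.T@(np.array([568.5,-26.8,153])-s["eef_pos"]))
```

```text
19.45 [568.81671771 -27.19130623 216.82087349] [ 1.79999284e+02 -1.65888300e-02 -1.57860332e+02] 13.867553157237138 [-1.47238130e-01  1.29099668e-01  1.30255441e+00 -1.37856803e-04
  1.71019420e+00 -2.10446369e+00]
[ 0.12741754  0.48101699 63.82091907]
```

send_rows:
  moves:
    - [[0,0,0.15,0,0,0],[0,0,0.3,0,0,0],[0,0,0.4,0,0,0],[0,0,0.45,0,0,0],[0,0,0.45,0,0,0]]

```text
clock: 19.95
eef_pos: [568.2, -26.4, 170.2]
ee_rot: [3.14, -0.003, -2.752]
wrist_force: [0.5, -0.4, -0.5]
width: 13.8
grip_force: 35.0
```

send_rows:
  moves:
    - [[0,0,0.03,0,0,0],[0,0,0.06,0,0,0],[0,0,0.09,0,0,0],[0,0,0.12,0,0,0],[0,0,0.12,0,0,0]]

```text
clock: 20.45
eef_pos: [568.7, -26.6, 159.5]
ee_rot: [3.141, -0.001, -2.752]
wrist_force: [-0.0, 0.6, -0.6]
width: 13.4
grip_force: 35.0
```

send_rows:
  moves:
    - [[0,0,0.02,0,0,0],[0,0,0.04,0,0,0],[0,0,0.06,0,0,0],[0,0,0.065,0,0,0],[0,0,0.065,0,0,0]]

```text
clock: 20.95
eef_pos: [568.9, -26.6, 153.3]
ee_rot: [3.141, -0.0, -2.752]
wrist_force: [0.5, -0.6, -0.6]
width: 13.5
grip_force: 35.0
```

At seat height with no contact force. I press 1 mm to check the seat, then turn clockwise.

send_rows:
  moves:
    - [[0,0,0.01,0,0,0],[0,0,0.01,0,0,0],[0,0,0.01,0,0,0]]

```text
clock: 21.25
eef_pos: [569.2, -26.7, 153.0]
ee_rot: [-3.141, 0.001, -2.752]
wrist_force: [-0.4, -0.9, 1.6]
width: 13.7
grip_force: 35.2
```

send_rows:
  moves:
    - [[0,0,0,0,0,0.15],[0,0,0,0,0,0.3],[0,0,0,0,0,0.45],[0,0,0,0,0,0.6],[0,0,0,0,0,0.75],[0,0,0,0,0,0.9],[0,0,0,0,0,0.9]]

```text
clock: 21.95
eef_pos: [569.4, -26.7, 153.0]
ee_rot: [3.142, 0.001, 3.06]
wrist_force: [-0.5, 0.1, 1.8]
width: 13.7
grip_force: 35.0
```

Seated, with light contact, and turning freely.

send_rows:
  moves:
    - [[0,0,0,0,0,0.15],[0,0,0,0,0,0.3],[0,0,0,0,0,0.45],[0,0,0,0,0,0.6],[0,0,0,0,0,0.75],[0,0,0,0,0,0.9],[0,0,0,0,0,0.9]]

```text
clock: 22.65
eef_pos: [569.4, -26.6, 153.0]
ee_rot: [3.141, 0.001, 2.59]
wrist_force: [-0.0, -0.6, 1.8]
width: 14.1
grip_force: 35.0
```

send_rows:
  moves:
    - [[0,0,0,0,0,0.15],[0,0,0,0,0,0.3],[0,0,0,0,0,0.45],[0,0,0,0,0,0.53],[0,0,0,0,0,0.53],[0,0,0,0,0,0.53]]

```text
clock: 23.25
eef_pos: [569.4, -26.7, 153.0]
ee_rot: [3.141, 0.001, 2.313]
wrist_force: [-0.1, -0.9, 2.5]
width: 14.0
grip_force: 35.0
```

send_rows:
  moves:
    - [[0,0,0,0,0,0],[0,0,0,0,0,0],[0,0,0,0,0,0],[0,0,0,0,0,0],[0,0,0,0,0,0],[0,0,0,0,0,0]]
  claw: 0.5

```text
clock: 23.85
eef_pos: [569.0, -26.6, 152.3]
ee_rot: [-3.142, -0.0, 2.311]
wrist_force: [-0.6, 0.2, 0.3]
width: 46.9
grip_force: 0.0
```

send_rows:
  moves:
    - [[0,0,-0.2,0,0,0],[0,0,-0.5,0,0,0],[0,0,-0.9,0,0,0],[-0.4,0,-0.9,0,0,0],[-0.6,0,-0.9,0,0,0],[-0.6,0,-0.9,0,0,0],[-0.6,0,-0.9,0,0,0]]

```text
clock: 24.55
eef_pos: [609.1, -70.7, 241.8]
ee_rot: [-3.141, -0.002, 2.311]
wrist_force: [-0.6, 0.0, 0.6]
width: 46.9
grip_force: 0.0
```

Run:
```python
from h import *
s=manip.sense(); im=eyes.read_camera("wrist"); c=cam("wrist",s)
sc=eyes.read_camera("scene")
a=cv2.resize(im[0:320,140:540],None,fx=1.25,fy=1.25); b=cv2.resize(sc[190:310,260:370],None,fx=2.7,fy=2.7)
W=np.zeros((400,800,3),np.uint8); W[:a.shape[0],:500]=a; b=b[:,:297]; W[:b.shape[0],500:500+b.shape[1]]=b
cv2.imwrite("pics/w7.png",W); print(s["eef_pos"],s["clock"],s["width"])
for d in landmark_of("lock_ring","scene"): print(d["score"],d["location"])
print(proj([568.5,-26.8,122],cam("scene")))
```

```text
[609.0931521  -70.72782737 241.78470741] 24.55 46.92007683205753
0.91 [314.2, 229.0]
[313.88966382 230.01404082]
```

View pics/w7.png

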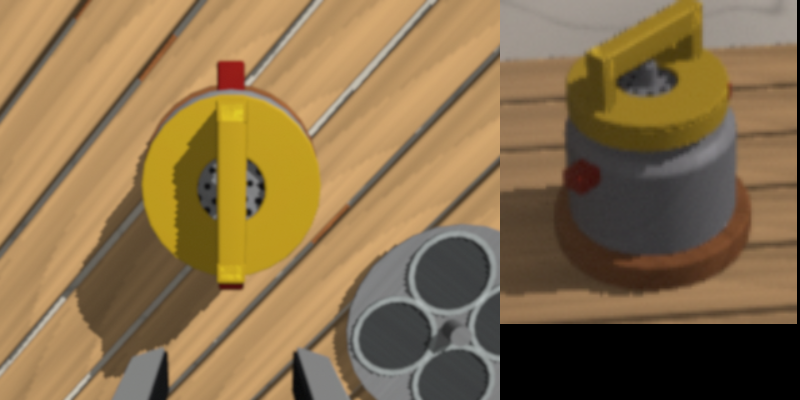

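The bar lines up with the red ears, the ring is level and fully down (the scene origin is within 1 px of where it should be), and the strainer lies flat under it. The gripper is clear, so I hand the job in.

```bash
python3 -c "
from h import *
print(manip.job_done())"
```

```text
the job is handed in; nothing more can be done
None
```

I closed the jar and handed the job in at about 24.6 s of the 56 s limit; no verdict came back, but the last pictures show the strainer flat in the mouth, the ring fully down with its bar in line with the ears, and the gripper clear. The first strainer grasp tilted the disk and had to be redone; the plain white disk was never approached.

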